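# Unload the slide cassette from the thin-section scanner

## Robot

A 6-joint arm with a two-finger parallel gripper is mounted at the origin on a cart in front of the work surface, level with it; the furniture and walls round the work are solid. World frame = base frame: x ahead of the robot, y to its left, z up, the work surface at z = 0. Lengths are in m, angles in rad, forces in N, time in s.
With the tool pointing down it reaches from about 0.35 to 0.775 m from the base axis. Payload 5.5 kg.
Tool frame: the origin (TCP) lies at the very end of the fingers, on their centre line; the grasp point (between the pads) lies behind it (env.hold_point_z is the z of the grasp point in the tool frame, in m); z points along the fingers, y is the line along which they close (so a half turn about z gives the same grasp; the last joint's range is limited). The gripper opens to 85 mm and grips with 20 to 120 N. Pads are 22 mm wide; open, the fingers measure 114 mm over their backs; the gripper's body (76 mm by 85 mm) begins 54 mm behind the grasp point. The pads swing forward as they close: fully open they stand 13 mm farther back than shut.
Start: joints at [1.051, 0.313, 0.046, 1.304, 0, 1.431], TCP at [0.213, 0.534, 0.231] pointing down, gripper open.
Joint ranges: [-2.76, 2.76], [-0.86, 1.69], [-1.03, 1.26], [-2.2, 2.34], [-1.47, 1.5], [-3.14, 3.14]. Speed limits (rad/s): [2.57, 2.57, 3.14, 3.14, 3.14, 3.14].

## Interface

Orientations are given as a unit quaternion [w, x, y, z].
In Python, from workcell import env gives the robot as it stands.
- The arm moves only by the tool arm_command, never from a script. Its argument "rows" is a list of rows, each an object with "delta_pos": the shift along the tool's x, y, z scaled (see below), a list of three; "rot": the turn, a rotation vector about the tool's x, y, z scaled (see below), a list of three; "fingers": the closure, from 0 (fully open) to 1 (shut). A call has 1 to 20 rows; each row shifts and turns the commanded pose from where the row before left it, along the tool's axes as they then stand; what a row does not reach is not made up. The controller multiplies each number of a shift by 0.02 m and each number of a turn by 360 degrees. A row lasts 1/10 s, in which the tool goes at most 50 mm and 8.59 degrees, less where a joint would pass 70% of its speed; a pose out of reach is approached as far as the arm can. A call with a number of a shift or a turn outside -1 to 1 is refused whole. A call with a gripper value outside its range is refused whole. The fingers move at their own pace and stop on an object; "squeeze" is the grip in N (left out, the last holds). Time passes only in rows, so rows that do not move let the fingers close. It gives the time, the measured TCP pose, the force and the opening at its end, in the units of the state.
- env.get_state(): the state, without advancing time (a new reading comes with each control period).
- env.read_camera(name): name is "side" or "top" or "wrist"; returns (picture, depth): 400x640x3 uint8, blue, green, red; 400x640 float32, m along the optical axis (not along the pixel's ray), 0 where there is no reading.
- env.get_calibration(name): a dict with "mtx" (3x3 intrinsics, pixels), "R" (3x3) and "t" (3): a world point X has camera coordinates R X + t. Camera axes: x right, y down, z forward; pixel columns grow to the right and rows downward; lengths in m; the calibration is good to about 2 mm. A picture is of the moment at which its call begins: read the wrist's pose just before it. get_calibration takes no time and is no camera call; for the wrist camera it gives the pose at the moment of the call.
- env.hand_in(): hands the job in, once; it reports no verdict.
The state is a dict: "clock": time; "joint_pos": joint angles; "qvel": joint speeds; "tau": joint torques, N m; "tcp_pos": TCP position; "orientation": TCP orientation; "wrist_force": force on the tool from outside, world axes, zero at the start; "ft_torque": the same for the moment, N m; "finger_gap": finger opening in m.
Only numpy, scipy, OpenCV 4.12 (cv2) and the standard library are available. Lean on these libraries where they do the work, as an engineer would, in place of code of your own. Each camera call takes 0.05 s, during which the arm holds its last target. There are 200 camera calls.

## Task

The scan of the mortar thin section is finished: take its slide cassette out of the bench scanner. Swing the lamp hood up by its bar handle until it stands upright or leans back a little, then pinch the cassette's two orange side catches together to unlatch it and lift it straight up out of the bay. Finish still holding it by the pinched catches, level and at rest, about 10 cm above where it sat, with the hood still up; keep the cassette level all the way and leave the tape roll, the vial and the mortar cube beside the scanner where they are.

Things in the scene. Friction and masses are not known exactly. Their poses are not given: they have to be found in the camera images.
- scanner: white bench scanner, fixed, 171 x 176 mm, 50 mm high without hood. Origin on the bench under the centre of the cassette bay; x from its front (dark display) to its back (hinge), y to its left, z up. Flat deck 50 mm above the origin; the bay is a well in it, 91 (x) x 39 mm (y), floor 30 mm above the origin. Dark lips left and right of the bay hold down the catches.
- hood (a joint): opening angle of the white lamp hood (110 x 140 x 48 mm, open below, covers bay and cassette). 0 shut, 1.57 upright, 1.85 stop, leaning back. It turns about the scanner's y axis through hood_hinge, front edge up and over to the back. 0.3 kg; stiff hinge (0.3 N m): it stays at any angle. It may start ajar.
- hood_handle (a point): centre of the hood's dark bar handle: round bar 10 mm thick, 92 mm long, parallel to the scanner's y axis, on two posts 84 mm apart. It stands 36 mm out from the hood's upper front edge, forward and up at 45 degrees when shut; then 137 mm in front of and 73.5 mm above hood_hinge (155.5 mm from the axis).
- hood_hinge (a point): middle of the hood's hinge axis: 60 mm behind the scanner's origin and 56 mm above the bench, fixed.
- cassette: blue slide cassette, 88 (x) x 36 mm (y), tray 18 mm high, about 0.12 kg, slide fixed in it. Origin at the centre of its underside, 30 mm above the bench when seated; axes as the scanner's. An orange catch on each y side, outer faces 52 mm apart at rest, 42 mm pinched. Latched it cannot be lifted; with both catches in it lifts straight up (play 1.5 mm a side).
- catch_left (a joint): how far the left (+y) catch is pushed inwards: 0 at rest, latched; 0.005 m fully in. A spring (2 N at rest, 5 N fully in) pushes it out. It is free of the lip beyond 0.003 to 0.0045 m.
- catch_right (a joint): the same for the right (-y) catch.
- catch_left_face (a point): middle of the outer face of the left catch, where a finger presses: at rest 26 mm left of the cassette's origin and 44 mm above it (74 mm above the bench when seated). The catch is an upright ear, 24 mm wide along x, from 24 to 58 mm above the cassette's origin (4 to 38 mm above the deck).
- catch_right_face (a point): the same for the right catch.
- tape_roll: roll of masking tape lying flat, 66 mm across, 19 mm high, loose on the bench to the left of the scanner. Origin at the centre of its underside.
- vial: small glass vial with white cap, 25 mm diameter, 53 mm high, loose on the bench at the scanner's left. Origin at the centre of its underside.
- mortar_sample: grey mortar cube, 28 mm, loose on the bench at the scanner's left. Origin at the centre of its underside.

How it is judged:
On the way, in this order (a step that is already met when the one before it is completed fails the run):
1. the hood is raised upright (at least 1.48 rad) while the cassette sits in its bay (value of joint hood above 1.48 rad and z of cassette in the frame of scanner below 0.034 m), for 0.2 s.
2. both catches are pinched in (over 3 mm) by the fingers while the cassette is still in its bay (value of joint each of catch_left, catch_right above 0.003 m and contact force between the fingers and cassette above 1 N and z of cassette in the frame of scanner below 0.036 m), for 0.05 s.
At the end, for the whole second after the job is handed in: Fingers hold the cassette by both catches, each in over 3 mm, its underside 70 mm or more above the bay floor, clear of the scanner, within 0.25 rad of level, under 0.03 m/s; hood at 1.48 rad or more; tape roll, vial and mortar cube within 20 mm of their start (z of cassette in the frame of scanner above 0.1 m and value of joint each of catch_left, catch_right above 0.003 m and contact force between the fingers and cassette above 1 N and contact force between cassette and scanner below 0.1 N and angle between cassette's own z axis and vertical below 0.25 rad and linear speed of cassette below 0.03 m/s and value of joint hood above 1.48 rad and distance of each of tape_roll, vial, mortar_sample from where it was at the start of the episode below 0.02 m); the arm keeps its last pose, push and grip.
It fails at once if the cassette is tipped by more than 0.35 rad (angle between cassette's own z axis and vertical above 0.35 rad).
It fails at once if the tape roll, the vial or the mortar cube is shifted by more than 20 mm (distance of any of tape_roll, vial, mortar_sample from where it was at the start of the episode above 0.02 m).
It also fails if it takes over 48 s, if anything falls off the work surface, if the arm or the gripper's body presses on something with over 40 N, if the wrist force passes 120 N, or if a joint passes its speed limit or range.

## Working session

There is one attempt and no reset: what is moved stays moved. The work goes in short steps, Python scripts to look and compute and a tool call to move; the robot and the scene stay as the last step left them, time stands still between calls to the robot, and variables do not carry over. Pictures are saved under pics/ and viewed, on a budget of 10 in all, crops included, one or two more only if the job needs it, and the job is handed in when it is done.

Besides the shell and the picture viewer there is one more tool, called after "Call:" by a JSON object that holds its "op" and its "data", one argument or row to a line. arm_command: Moves the arm, as the interface text tells. Shifts and turns lie within -1 to 1; 1 stands for 0.02 m of shift or 360 degrees of turn. Its arguments: {"type":"object","properties":{"rows":{"type":"array","items":{"type":"object","properties":{"delta_pos":{"type":"array","items":{"type":"number","minimum":-1,"maximum":1}},"rot":{"type":"array","items":{"type":"number","minimum":-1,"maximum":1}},"fingers":{"type":"number"}}}},"squeeze":{"type":"number"}},"required":["rows"]}

```bash
ls; mkdir -p pics
python3 - <<'E'
from workcell import env
import cv2,numpy as np
print(env.get_state()); print(env.hold_point_z)
a=[]
for n in("top","side"):
    p,d=env.read_camera(n);c=env.get_calibration(n);print(n,c)
    cv2.imwrite(f"pics/{n}0.png",p);np.savez(f"pics/{n}0.npz",p=p,d=d,**c)
E
```

```text
pics
{'clock': 0.0, 'joint_pos': array([1.05141856e+00, 3.14013524e-01, 4.49788437e-02, 1.30361504e+00,
       3.35744518e-05, 1.43119415e+00]), 'qvel': array([ 1.52107142e-03, -6.30222315e-05, -5.48179560e-04,  1.13951432e-03,
       -8.28423440e-04,  6.08925293e-04]), 'tau': array([ 6.40950439e-04, -4.80617523e+01,  2.98538697e+01,  1.90390495e-02,
       -1.39972462e-04, -1.29072262e-06]), 'tcp_pos': array([0.21290131, 0.53357714, 0.23040136]), 'orientation': array([-3.15727352e-04,  1.88748642e-01,  9.82024995e-01, -8.71417827e-04]), 'wrist_force': array([ 0.89804749,  0.39549766, -0.3204826 ]), 'ft_torque': array([ 0.00282326,  0.02713756, -0.02537212]), 'finger_gap': 0.08575344589872878}
-0.0187
top {'mtx': array([[498.32233915,   0.        , 315.32684513],
       [  0.        , 498.32233915, 201.45585393],
       [  0.        ,   0.        ,   1.        ]]), 'R': array([[ 0.01954351, -0.99978953,  0.00624045],
       [-0.99024901, -0.02021734, -0.13783383],
       [ 0.13793098, -0.00348584, -0.99043571]]), 't': array([0.14803945, 0.52149221, 0.88839054])}
side {'mtx': array([[483.34145625,   0.        , 324.04581195],
       [  0.        , 483.34145625, 199.63969374],
       [  0.        ,   0.        ,   1.        ]]), 'R': array([[ 0.96002487, -0.27952599,  0.01474706],
       [-0.12418454, -0.47254028, -0.87251584],
       [ 0.25085944,  0.83580554, -0.48836322]]), 't': array([-0.46977438,  0.23208123,  0.61083316])}
```

View pics/top0.png

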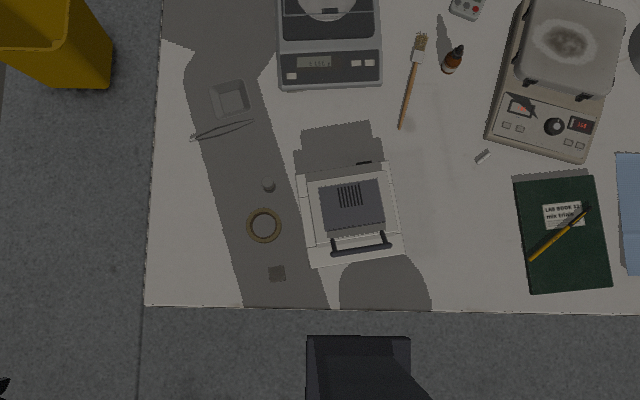

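View pics/side0.png

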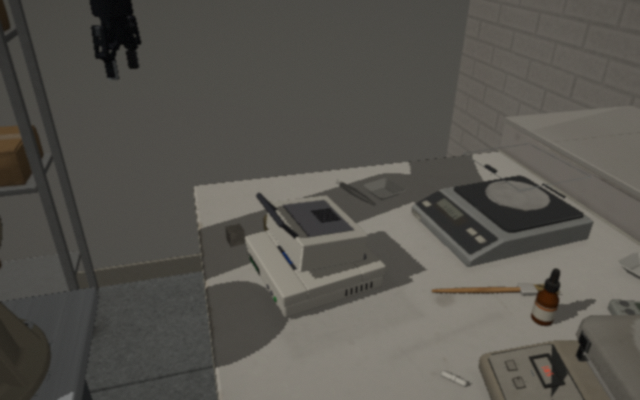

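The top view shows the scanner at about (300-405, 165-265), with its front towards the robot and the handle bar running from (333,247) to (390,240). The side view shows the hood ajar. The tape roll (264,225), vial (268,185) and cube (277,273) are to the left. Next I'll fit the deck, handle and hood from depth.

```bash
cat > h.py <<'E'
import numpy as np,cv2
def cloud(f):
    z=np.load(f);d=z['d'];v,u=np.mgrid[:400,:640]
    pc=np.stack([(u-z['mtx'][0,2])/z['mtx'][0,0]*d,(v-z['mtx'][1,2])/z['mtx'][1,1]*d,d],-1)
    return z['p'],(pc-z['t'])@z['R'],d>0
E
python3 - <<'E'
from h import *
for n in("top","side"):
    p,X,ok=cloud(f"pics/{n}0.npz")
    if n=="top": roi=np.zeros(ok.shape,bool);roi[155:275,290:415]=1
    else: roi=np.zeros(ok.shape,bool);roi[185:315,240:390]=1
    ok&=roi
    b=ok&(abs(X[...,2])<.008);print(n,"bench",np.median(X[b][:,2]))
    m=ok&(X[...,2]>.04)&(X[...,2]<.058)
    P=X[m];print(len(P),np.median(P[:,2]))
    M=cv2.morphologyEx(m.astype(np.uint8),cv2.MORPH_OPEN,np.ones((2,2)))>0
    r=cv2.minAreaRect(X[M][:,:2].astype(np.float32));print("deck rect",r,cv2.boxPoints(r).round(3).tolist())
    g=p.max(2);h=ok&(g<60)&(X[...,2]>.09)
    if n=="top": h[:228]=0
    N,L,S,C=cv2.connectedComponentsWithStats(h.astype(np.uint8))
    for i in range(1,N):
        if S[i,4]>30:
            Q=X[L==i];print("dark",S[i],Q.mean(0).round(4),Q.min(0).round(3),Q.max(0).round(3))
            print(np.linalg.svd(Q-Q.mean(0),full_matrices=False)[2][0].round(3))
E
```

```text
top bench 0.0002078079140281059
3244 0.05010209213494149
deck rect ((0.49622204899787903, 0.09009227156639099), (0.17928802967071533, 0.186693474650383), 11.008557319641113) [[0.38999998569488525, 0.16500000655651093], [0.4259999990463257, -0.01899999938905239], [0.6019999980926514, 0.01600000075995922], [0.5659999847412109, 0.19900000095367432]]
dark [330 230  62  27 457] [0.4305 0.0848 0.1444] [0.415 0.036 0.116] [0.461 0.134 0.154]
[-0.187  0.982  0.011]
side bench -0.00021611358192760103
3770 0.049455483523011975
deck rect ((0.3685719668865204, -0.1713377833366394), (0.6856180429458618, 0.24045909941196442), 64.03599548339844) [[0.10999999940395355, -0.4269999861717224], [0.3269999921321869, -0.5320000052452087], [0.6269999742507935, 0.08399999886751175], [0.41100001335144043, 0.1899999976158142]]
dark [257 194  41  44 307] [0.4326 0.0685 0.1419] [0.415 0.033 0.116] [0.46  0.127 0.15 ]
[ 0.277 -0.95  -0.142]
dark [284 206  27  30 119] [0.4691 0.0878 0.115 ] [0.459 0.043 0.112] [0.48  0.136 0.117]
[ 0.174 -0.985 -0.001]
dark [309 206  33  21 407] [0.5173 0.099  0.11  ] [0.494 0.065 0.106] [0.54  0.131 0.114]
[ 0.016  1.    -0.022]
```

Run:
```python
from h import *
a=np.radians(10.95);ex=np.array([np.cos(a),np.sin(a)]);ey=np.array([-ex[1],ex[0]]);c=np.array([.496,.090])
for n in("top","side"):
    p,X,ok=cloud(f"pics/{n}0.npz")
    s=(X[...,:2]-c)@np.stack([ex,ey],1);z=X[...,2]
    m=ok&(abs(s[...,0])<.13)&(abs(s[...,1])<.1)
    d=m&(z>.045)&(z<.055);print(n,"deck x pct",np.percentile(s[d][:,0],[.5,2,98,99.5]).round(4),"y",np.percentile(s[d][:,1],[.5,2,98,99.5]).round(4))
    b=m&(z>.135)&(s[...,0]<-.04);print("bar",b.sum(),"x",np.percentile(s[b][:,0],[2,25,50,75,98]).round(4),"y",np.percentile(s[b][:,1],[2,50,98]).round(4),"z",np.percentile(z[b],[2,50,90,98]).round(4))
    t=m&(z>.085)&(z<.135)&(abs(s[...,1])<.055)&(s[...,0]>-.02)
    A=np.c_[s[t][:,0],np.ones(t.sum())];k=np.linalg.lstsq(A,z[t],rcond=None)[0];print("hood top slope",k,np.percentile(s[t][:,0],[1,99]))
```

```text
top deck x pct [-0.0863 -0.0851  0.0868  0.0882] y [-0.0816 -0.0803  0.0927  0.0939]
bar 421 x [-0.074  -0.0715 -0.0688 -0.0661 -0.059 ] y [-0.0401  0.0065  0.0549] z [0.137  0.1486 0.1508 0.152 ]
hood top slope [-0.12807154  0.11278357] [-0.01922279  0.0606807 ]
side deck x pct [-0.0864 -0.0852  0.0818  0.0857] y [-0.0833 -0.0822  0.0855  0.0912]
bar 297 x [-0.0739 -0.0725 -0.0704 -0.0676 -0.0607] y [-0.0427 -0.0056  0.0509] z [0.1363 0.1478 0.1493 0.1499]
hood top slope [-0.12464824  0.11222515] [-0.01912115  0.06057711]
```

Call:
{"op": "arm_command", "data": {
  "rows": [
    {"rot": [0, 0, -0.0227], "fingers": 1},
    {"rot": [0, 0, -0.0227], "fingers": 1},
    {"rot": [0, 0, -0.0227], "fingers": 1},
    {"rot": [0, 0, -0.0227], "fingers": 1},
    {"delta_pos": [-0.16, -0.97, 0], "fingers": 1},
    {"delta_pos": [-0.16, -0.97, 0], "fingers": 1},
    {"delta_pos": [-0.16, -0.97, 0], "fingers": 1},
    {"delta_pos": [-0.16, -0.97, 0], "fingers": 1},
    {"delta_pos": [-0.16, -0.97, 0], "fingers": 1},
    {"delta_pos": [-0.16, -0.97, 0], "fingers": 1},
    {"delta_pos": [-0.16, -0.97, 0], "fingers": 1},
    {"delta_pos": [-0.16, -0.97, 0], "fingers": 1},
    {"delta_pos": [-0.16, -0.97, 0], "fingers": 1},
    {"delta_pos": [-0.16, -0.97, 0], "fingers": 1},
    {"delta_pos": [-0.16, -0.97, 0], "fingers": 1},
    {"delta_pos": [-0.16, -0.97, 0], "fingers": 1}
  ]
}}

```text
schema error: expected keys delta_pos, rot, fingers
```

Call:
{"op": "arm_command", "data": {
  "rows": [
    {"delta_pos": [-0.16, -0.97, 0], "fingers": 1},
    {"delta_pos": [-0.16, -0.97, 0], "fingers": 1},
    {"delta_pos": [-0.16, -0.97, 0], "fingers": 1},
    {"delta_pos": [-0.16, -0.97, 0], "fingers": 1},
    {"delta_pos": [-0.16, -0.97, 0], "fingers": 1},
    {"delta_pos": [-0.16, -0.97, 0], "fingers": 1},
    {"delta_pos": [-0.16, -0.97, 0], "fingers": 1},
    {"delta_pos": [-0.16, -0.97, 0], "fingers": 1},
    {"delta_pos": [-0.16, -0.97, 0], "fingers": 1},
    {"delta_pos": [-0.16, -0.97, 0], "fingers": 1},
    {"delta_pos": [-0.16, -0.97, 0], "fingers": 1},
    {"delta_pos": [-0.16, -0.97, 0], "fingers": 1},
    {"delta_pos": [-0.16, -0.97, 0], "fingers": 1},
    {"fingers": 1}
  ]
}}

```text
schema error: expected keys delta_pos, rot, fingers
```

Call:
{"op": "arm_command", "data": {
  "rows": [
    {"delta_pos": [0, 0, 0], "rot": [0, 0, -0.0227], "fingers": 1},
    {"delta_pos": [0, 0, 0], "rot": [0, 0, -0.0227], "fingers": 1},
    {"delta_pos": [0, 0, 0], "rot": [0, 0, -0.0227], "fingers": 1},
    {"delta_pos": [0, 0, 0], "rot": [0, 0, -0.0227], "fingers": 1},
    {"delta_pos": [-0.16, -0.97, 0], "rot": [0, 0, 0], "fingers": 1},
    {"delta_pos": [-0.16, -0.97, 0], "rot": [0, 0, 0], "fingers": 1},
    {"delta_pos": [-0.16, -0.97, 0], "rot": [0, 0, 0], "fingers": 1},
    {"delta_pos": [-0.16, -0.97, 0], "rot": [0, 0, 0], "fingers": 1},
    {"delta_pos": [-0.16, -0.97, 0], "rot": [0, 0, 0], "fingers": 1},
    {"delta_pos": [-0.16, -0.97, 0], "rot": [0, 0, 0], "fingers": 1},
    {"delta_pos": [-0.16, -0.97, 0], "rot": [0, 0, 0], "fingers": 1},
    {"delta_pos": [-0.16, -0.97, 0], "rot": [0, 0, 0], "fingers": 1},
    {"delta_pos": [-0.16, -0.97, 0], "rot": [0, 0, 0], "fingers": 1},
    {"delta_pos": [-0.16, -0.97, 0], "rot": [0, 0, 0], "fingers": 1},
    {"delta_pos": [-0.16, -0.97, 0], "rot": [0, 0, 0], "fingers": 1},
    {"delta_pos": [-0.16, -0.97, 0], "rot": [0, 0, 0], "fingers": 1}
  ]
}}

```text
clock: 1.7
tcp_pos: [0.295, 0.3118, 0.231]
orientation: [-0.0, -0.095, 0.995, -0.0]
wrist_force: [0.1, 0.2, -0.1]
finger_gap: -0.0002
```

Call:
{"op": "arm_command", "data": {
  "rows": [
    {"delta_pos": [-0.16, -0.97, 0], "rot": [0, 0, 0], "fingers": 1},
    {"delta_pos": [-0.16, -0.97, 0], "rot": [0, 0, 0], "fingers": 1},
    {"delta_pos": [-0.16, -0.97, 0], "rot": [0, 0, 0], "fingers": 1},
    {"delta_pos": [-0.16, -0.97, 0], "rot": [0, 0, 0], "fingers": 1},
    {"delta_pos": [-0.16, -0.97, 0], "rot": [0, 0, 0], "fingers": 1},
    {"delta_pos": [-0.16, -0.97, 0], "rot": [0, 0, 0], "fingers": 1},
    {"delta_pos": [-0.16, -0.97, 0], "rot": [0, 0, 0], "fingers": 1},
    {"delta_pos": [-0.16, -0.97, 0], "rot": [0, 0, 0], "fingers": 1},
    {"delta_pos": [-0.16, -0.97, 0], "rot": [0, 0, 0], "fingers": 1},
    {"delta_pos": [-0.16, -0.97, 0], "rot": [0, 0, 0], "fingers": 1},
    {"delta_pos": [-0.16, -0.97, 0], "rot": [0, 0, 0], "fingers": 1},
    {"delta_pos": [-0.16, -0.97, 0], "rot": [0, 0, 0], "fingers": 1},
    {"delta_pos": [0, 0, 0], "rot": [0, 0, 0], "fingers": 1},
    {"delta_pos": [0, 0, 0], "rot": [0, 0, 0], "fingers": 1}
  ]
}}

```text
clock: 3.1
tcp_pos: [0.3765, 0.0914, 0.231]
orientation: [-0.0, -0.095, 0.996, 0.0]
wrist_force: [0.3, -0.3, -0.7]
finger_gap: -0.0004
```

```bash
cat >> h.py <<'E'
A=np.radians(10.95);O=np.array([.493,.0955,0.])
S=np.array([[np.cos(A),np.sin(A),0],[-np.sin(A),np.cos(A),0],[0,0,1]]) # rows: scanner axes in world
def st(env):
    from scipy.spatial.transform import Rotation as R
    s=env.get_state();r=R.from_quat(np.roll(s['orientation'],-1)).as_matrix()
    print("t",s['clock'],"tcp world",s['tcp_pos'].round(4),"scanner",(S@(s['tcp_pos']-O)).round(4),"F",s['wrist_force'].round(1),"gap",s['finger_gap'],"\ntool axes in scanner",(S@r).round(3).tolist(),"q",s['joint_pos'].round(2))
E
python3 -c "
from h import *
from workcell import env
st(env)"
```

```text
t 3.1 tcp world [0.3765 0.0914 0.231 ] scanner [-0.1151  0.0181  0.231 ] F [ 0.3 -0.3 -0.7] gap -0.00041257839007213934 
tool axes in scanner [[-1.0, 0.002, -0.001], [0.002, 1.0, 0.001], [0.001, 0.001, -1.0]] q [ 0.03 -0.05 -0.38  1.24  0.   -0.16]
```

Call:
{"op": "arm_command", "data": {
  "rows": [
    {"delta_pos": [0, -0.15, 0.83], "rot": [0, 0, 0], "fingers": 1},
    {"delta_pos": [0, -0.15, 0.83], "rot": [0, 0, 0], "fingers": 1},
    {"delta_pos": [0, -0.15, 0.83], "rot": [0, 0, 0], "fingers": 1},
    {"delta_pos": [0, -0.15, 0.83], "rot": [0, 0, 0], "fingers": 1},
    {"delta_pos": [0, -0.15, 0.83], "rot": [0, 0, 0], "fingers": 1},
    {"delta_pos": [0, -0.15, 0.83], "rot": [0, 0, 0], "fingers": 1},
    {"delta_pos": [-0.4, 0, 0], "rot": [0, 0, 0], "fingers": 1},
    {"delta_pos": [-0.4, 0, 0], "rot": [0, 0, 0], "fingers": 1},
    {"delta_pos": [-0.4, 0, 0], "rot": [0, 0, 0], "fingers": 1},
    {"delta_pos": [-0.4, 0, 0], "rot": [0, 0, 0], "fingers": 1},
    {"delta_pos": [0, 0, 0], "rot": [0, 0, 0], "fingers": 1},
    {"delta_pos": [0, 0, 0], "rot": [0, 0, 0], "fingers": 1}
  ]
}}

```text
clock: 4.3
tcp_pos: [0.4113, 0.0799, 0.1319]
orientation: [-0.001, -0.095, 0.995, -0.0]
wrist_force: [-4.5, -1.5, 3.7]
finger_gap: -0.0004
```

```bash
python3 -c "
from h import *
from workcell import env
st(env)
p,d=env.read_camera('side');cv2.imwrite('pics/side1.png',cv2.resize(p[120:320,180:420],None,fx=3,fy=3))"
```

```text
t 4.3 tcp world [0.4113 0.0799 0.1319] scanner [-0.0832  0.0003  0.1319] F [-4.5 -1.5  3.7] gap -0.0003912080039483153 
tool axes in scanner [[-1.0, 0.0, -0.002], [0.0, 1.0, -0.0], [0.002, -0.0, -1.0]] q [ 0.    0.08 -0.5   0.99 -0.   -0.19]
```

View pics/side1.png

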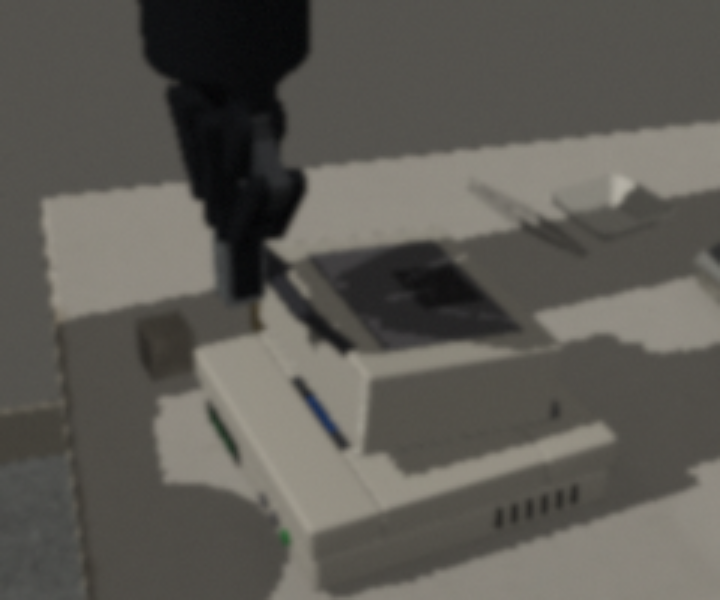

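The closed fingers (tip at about (240,295)) are against the front of the bar at about (270,265), and 4.5 N of contact agrees. I'll push along the arc.

Call:
{"op": "arm_command", "data": {
  "rows": [
    {"delta_pos": [-0.28, 0, -0.33], "rot": [0, 0, 0], "fingers": 1},
    {"delta_pos": [-0.28, 0, -0.33], "rot": [0, 0, 0], "fingers": 1},
    {"delta_pos": [-0.28, 0, -0.33], "rot": [0, 0, 0], "fingers": 1},
    {"delta_pos": [-0.35, 0, -0.29], "rot": [0, 0, 0], "fingers": 1},
    {"delta_pos": [-0.35, 0, -0.29], "rot": [0, 0, 0], "fingers": 1},
    {"delta_pos": [-0.35, 0, -0.29], "rot": [0, 0, 0], "fingers": 1},
    {"delta_pos": [-0.39, 0, -0.225], "rot": [0, 0, 0], "fingers": 1},
    {"delta_pos": [-0.39, 0, -0.225], "rot": [0, 0, 0], "fingers": 1},
    {"delta_pos": [-0.39, 0, -0.225], "rot": [0, 0, 0], "fingers": 1},
    {"delta_pos": [-0.425, 0, -0.155], "rot": [0, 0, 0], "fingers": 1},
    {"delta_pos": [-0.425, 0, -0.155], "rot": [0, 0, 0], "fingers": 1},
    {"delta_pos": [-0.425, 0, -0.155], "rot": [0, 0, 0], "fingers": 1},
    {"delta_pos": [0, 0, 0], "rot": [0, 0, 0], "fingers": 1}
  ]
}}

```text
clock: 5.65
tcp_pos: [0.4989, 0.0966, 0.192]
orientation: [0.001, -0.095, 0.995, 0.0]
wrist_force: [0.1, -0.3, -0.0]
finger_gap: -0.0002
```

```bash
python3 -c "
from h import *
from workcell import env
st(env)
p,d=env.read_camera('side');cv2.imwrite('pics/side2.png',cv2.resize(p[120:320,180:420],None,fx=3,fy=3))"
```

```text
t 5.65 tcp world [0.4989 0.0966 0.192 ] scanner [ 0.006 -0.     0.192] F [ 0.1 -0.3 -0. ] gap -0.00021811924349403642 
tool axes in scanner [[-1.0, 0.0, 0.003], [0.0, 1.0, 0.0], [-0.003, 0.0, -1.0]] q [ 0.03  0.2  -0.2   1.17  0.   -0.16]
```

View pics/side2.png

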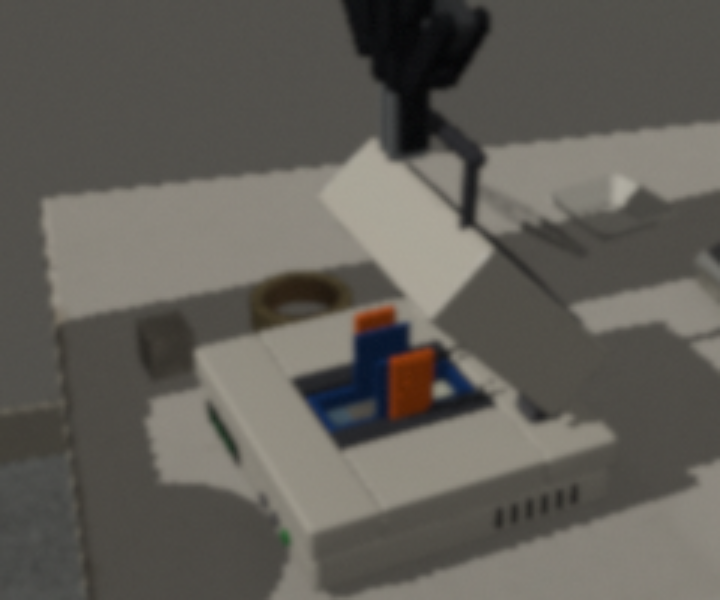

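The hood is about half open with the bar still ahead of the fingers, and the orange catches are visible at (375,320) and (410,385). I'll continue along the arc.

Call:
{"op": "arm_command", "data": {
  "rows": [
    {"delta_pos": [-0.44, 0, -0.08], "rot": [0, 0, 0], "fingers": 1},
    {"delta_pos": [-0.44, 0, -0.08], "rot": [0, 0, 0], "fingers": 1},
    {"delta_pos": [-0.44, 0, -0.08], "rot": [0, 0, 0], "fingers": 1},
    {"delta_pos": [-0.45, 0, 0], "rot": [0, 0, 0], "fingers": 1},
    {"delta_pos": [-0.45, 0, 0], "rot": [0, 0, 0], "fingers": 1},
    {"delta_pos": [-0.45, 0, 0], "rot": [0, 0, 0], "fingers": 1},
    {"delta_pos": [-0.44, 0, 0.05], "rot": [0, 0, 0], "fingers": 1},
    {"delta_pos": [-0.44, 0, 0.05], "rot": [0, 0, 0], "fingers": 1},
    {"delta_pos": [-0.44, 0, 0.05], "rot": [0, 0, 0], "fingers": 1},
    {"delta_pos": [-0.42, 0, 0.12], "rot": [0, 0, 0], "fingers": 1},
    {"delta_pos": [-0.42, 0, 0.12], "rot": [0, 0, 0], "fingers": 1},
    {"delta_pos": [-0.42, 0, 0.12], "rot": [0, 0, 0], "fingers": 1},
    {"delta_pos": [-0.39, 0, 0.2], "rot": [0, 0, 0], "fingers": 1},
    {"delta_pos": [-0.39, 0, 0.2], "rot": [0, 0, 0], "fingers": 1},
    {"delta_pos": [-0.39, 0, 0.2], "rot": [0, 0, 0], "fingers": 1},
    {"delta_pos": [0, 0, 0], "rot": [0, 0, 0], "fingers": 1},
    {"delta_pos": [0, 0, 0], "rot": [0, 0, 0], "fingers": 1}
  ]
}}

```text
clock: 7.4
tcp_pos: [0.6237, 0.1209, 0.1745]
orientation: [0.001, -0.095, 0.995, 0.0]
wrist_force: [-0.7, 0.7, 0.1]
finger_gap: 0.0
```

```bash
python3 -c "
from h import *
from workcell import env
st(env)
p,d=env.read_camera('side');cv2.imwrite('pics/side3.png',cv2.resize(p[120:320,180:420],None,fx=3,fy=3))"
```

```text
t 7.4 tcp world [0.6237 0.1209 0.1745] scanner [1.332e-01 1.000e-04 1.745e-01] F [-0.7  0.7  0.1] gap 1.3943520186105049e-05 
tool axes in scanner [[-1.0, 0.0, 0.001], [0.0, 1.0, 0.0], [-0.001, 0.0, -1.0]] q [ 0.06  0.45  0.11  1.23  0.   -0.13]
```

View pics/side3.png

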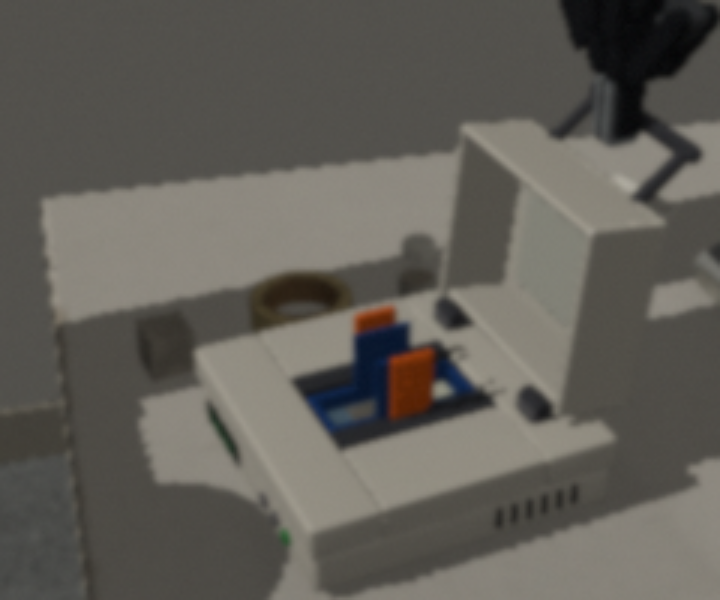

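The hood stands upright, leaning slightly back, and both catches are visible. I'll withdraw upwards, move over the bay, open the fingers and measure.

Call:
{"op": "arm_command", "data": {
  "rows": [
    {"delta_pos": [0.2, 0, -1], "rot": [0, 0, 0], "fingers": 1},
    {"delta_pos": [0, 0, -1], "rot": [0, 0, 0], "fingers": 1},
    {"delta_pos": [0, 0, -1], "rot": [0, 0, 0], "fingers": 1},
    {"delta_pos": [0, 0, -1], "rot": [0, 0, 0], "fingers": 1},
    {"delta_pos": [1, 0, 0], "rot": [0, 0, 0], "fingers": 1},
    {"delta_pos": [1, 0, 0], "rot": [0, 0, 0], "fingers": 1},
    {"delta_pos": [1, 0, 0], "rot": [0, 0, 0], "fingers": 1},
    {"delta_pos": [1, 0, 0], "rot": [0, 0, 0], "fingers": 0},
    {"delta_pos": [1, 0, 0], "rot": [0, 0, 0], "fingers": 0},
    {"delta_pos": [1, 0, 0], "rot": [0, 0, 0], "fingers": 0},
    {"delta_pos": [0.5, 0, 0], "rot": [0, 0, 0], "fingers": 0},
    {"delta_pos": [0, 0, 0], "rot": [0, 0, 0], "fingers": 0},
    {"delta_pos": [0, 0, 0], "rot": [0, 0, 0], "fingers": 0}
  ]
}}

```text
clock: 8.75
tcp_pos: [0.4922, 0.0953, 0.2549]
orientation: [0.001, -0.095, 0.995, 0.0]
wrist_force: [0.4, 0.7, 0.4]
finger_gap: 0.0846
```

```bash
cat > m.py <<'E'
from h import *
from workcell import env
st(env)
ims=[]
for n in("side","wrist"):
    c=env.get_calibration(n);p,d=env.read_camera(n);f=f"pics/{n}4";np.savez(f+".npz",p=p,d=d,**c)
    _,X,ok=cloud(f+".npz");s=(X-O)@S.T
    ims.append(p)
    hsv=cv2.cvtColor(p,cv2.COLOR_BGR2HSV)
    for col,lo,hi in(("orange",(3,150,70),(18,255,255)),("blue",(105,120,40),(125,255,255))):
        m=(cv2.inRange(hsv,lo,hi)>0)&ok&(abs(s[...,0])<.08)&(abs(s[...,1])<.06)&(s[...,2]>.02)
        N,L,T,C=cv2.connectedComponentsWithStats(m.astype(np.uint8))
        for i in range(1,N):
            if T[i,4]>25:
                q=s[L==i];print(n,col,T[i].tolist(),"\n  2%",np.percentile(q,3,axis=0).round(4),"50%",np.median(q,axis=0).round(4),"97%",np.percentile(q,97,axis=0).round(4))
    h=ok&(abs(s[...,1])<.06)&(s[...,0]>.05)&(s[...,0]<.16)&(s[...,2]>.07)&(s[...,2]<.155)
    if h.sum()>200: # inner roof face / rim planes
        q=s[h];print(n,"hood pts",h.sum(),[ (z0,np.percentile(q[abs(q[:,2]-z0)<.005][:,0],[2,50,98]).round(4).tolist()) for z0 in(.08,.1,.12,.14)])
cv2.imwrite("pics/both4.png",cv2.resize(np.hstack([ims[0][120:320,180:420],cv2.resize(ims[1],(320,200))]),None,fx=1.4,fy=1.4))
E
python3 m.py
```

```text
t 8.75 tcp world [0.4922 0.0953 0.2549] scanner [-0.0008 -0.      0.2549] F [0.4 0.7 0.4] gap 0.08462694339023673 
tool axes in scanner [[-1.0, 0.0, 0.002], [0.0, 1.0, -0.0], [-0.002, -0.0, -1.0]] q [ 0.03  0.16 -0.09  1.31  0.   -0.16]
side orange [299, 223, 12, 7, 62] 
  2% [-0.0098  0.0197  0.0792] 50% [-0.0004  0.0219  0.0845] 97% [0.01   0.0242 0.0885]
side orange [310, 236, 15, 24, 281] 
  2% [-0.0103 -0.0274  0.0509] 50% [-0.0016 -0.0252  0.072 ] 97% [ 0.0105 -0.0146  0.088 ]
side blue [283, 229, 33, 35, 409] 
  2% [-0.0418 -0.0159  0.0397] 50% [-0.0126  0.0134  0.0569] 97% [0.0117 0.0179 0.0803]
side blue [326, 240, 11, 12, 63] 
  2% [ 0.035  -0.0158  0.0385] 50% [0.0402 0.0058 0.0452] 97% [0.0418 0.0157 0.0482]Traceback (most recent call last):
  File "m.py", line 18, in <module>
    q=s[h];print(n,"hood pts",h.sum(),[ (z0,np.percentile(q[abs(q[:,2]-z0)<.005][:,0],[2,50,98]).round(4).tolist()) for z0 in(.08,.1,.12,.14)])
                                            ~~~~~~~~~~~~~^^^^^^^^^^^^^^^^^^^^^^^^^^^^^^^^^^^^^^^
    return _quantile_unchecked(
        a, q, axis, out, overwrite_input, method, keepdims, weights)
    return _ureduce(a,
                    func=_quantile_ureduce_func,
    ...<5 lines>...
                    overwrite_input=overwrite_input,
                    method=method)
    r = func(a, **kwargs)
    result = _quantile(arr,
                       quantiles=q,
    ...<2 lines>...
                       out=out,
                       weights=wgt)
    slices_having_nans = np.isnan(arr[-1, ...])
                                  ~~~^^^^^^^^^
IndexError: index -1 is out of bounds for axis 0 with size 0
```

```bash
python3 - <<'E'
import re
t=open('m.py').read();i=t.index("    h=ok&");j=t.index("cv2.imwrite(")
t=t[:i]+"""    h=ok&(abs(s[...,1])<.06)&(s[...,0]>.05)&(s[...,0]<.13)&(s[...,2]>.155)&(s[...,2]<.178)
    q=s[h]
    if len(q)>50: print(n,"top face",len(q),"slope",np.polyfit(q[:,0],q[:,2],1),np.percentile(q[:,0],[3,97]))
    b=ok&(abs(s[...,1])<.05)&(s[...,0]>.11)&(s[...,0]<.18)&(s[...,2]>.18)&(s[...,2]<.2)
    if b.sum()>5: print(n,"bar",b.sum(),np.median(s[b],axis=0),s[b].max(0))
"""+t[j:]
t=t.replace('("side","wrist")','("side","wrist","top")')
open('m.py','w').write(t)
E
python3 m.py
```

```text
t 8.8 tcp world [0.4923 0.0953 0.2547] scanner [-7.000e-04 -1.000e-04  2.547e-01] F [-0.1  0.2 -0.4] gap 0.08530326099926565 
tool axes in scanner [[-1.0, 0.0, 0.002], [0.0, 1.0, -0.0], [-0.002, -0.0, -1.0]] q [ 0.03  0.16 -0.09  1.31  0.   -0.16]
side orange [299, 223, 12, 7, 62] 
  2% [-0.0097  0.0191  0.0797] 50% [-0.0006  0.0216  0.0839] 97% [0.0095 0.0234 0.0882]
side orange [310, 236, 15, 24, 283] 
  2% [-0.0107 -0.0274  0.0505] 50% [-0.0015 -0.0252  0.0718] 97% [ 0.0102 -0.0147  0.0878]
side blue [283, 229, 33, 35, 408] 
  2% [-0.0417 -0.0162  0.0401] 50% [-0.0127  0.0133  0.0569] 97% [0.0115 0.0191 0.0804]
side blue [326, 240, 11, 12, 62] 
  2% [ 0.0351 -0.0158  0.0385] 50% [0.0402 0.0051 0.0456] 97% [0.0417 0.0157 0.0483]
side top face 995 slope [-0.05710176  0.16990341] [0.07511127 0.1261331 ]
side bar 261 [ 0.14667161 -0.00661377  0.18593686] [0.15390833 0.04670039 0.18929591]
wrist orange [300, 163, 8, 28, 183] 
  2% [-0.0116 -0.0241  0.0517] 50% [-0.0019 -0.0208  0.083 ] 97% [ 0.0108 -0.0181  0.0885]
wrist orange [340, 163, 9, 28, 197] 
  2% [-0.0109  0.0199  0.0562] 50% [-0.0015  0.0231  0.0853] 97% [0.0101 0.0266 0.0886]
wrist blue [310, 134, 30, 26, 245] 
  2% [-0.0431 -0.0146  0.045 ] 50% [-0.0376  0.0026  0.0474] 97% [-0.018   0.0187  0.0488]
wrist blue [310, 161, 29, 45, 309] 
  2% [-0.0146 -0.0144  0.0387] 50% [0.0318 0.0027 0.0481] 97% [0.0422 0.0172 0.0822]
wrist top face 5632 slope [-0.06246318  0.17030226] [0.07474645 0.12328872]
top orange [335, 209, 6, 14, 53] 
  2% [-0.0111  0.0207  0.0571] 50% [-0.002   0.0247  0.0869] 97% [0.0099 0.0266 0.09  ]
top blue [341, 209, 17, 32, 112] 
  2% [-0.043  -0.0041  0.0416] 50% [-0.0285  0.0153  0.0488] 97% [0.0069 0.0183 0.0838]
top top face 1105 slope [-0.08866903  0.17353224] [0.07587115 0.12112693]
top bar 225 [0.14817346 0.02461425 0.18741324] [0.15452286 0.04876059 0.19121006]
```

View pics/both4.png

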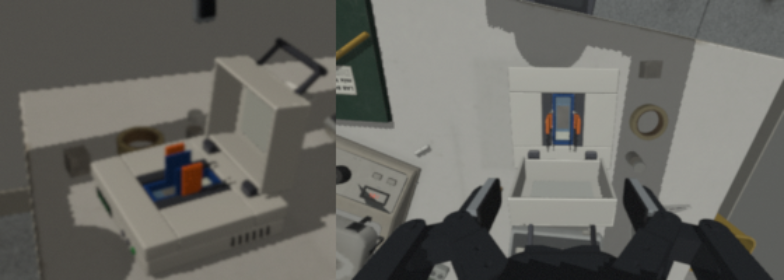

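The hood reads about 1.63-1.67 rad from the front face slope and bar position. The cassette is centred within about 1 mm of the tool, with the catches at (549,123) and (577,123) in the wrist half of the picture. I'll descend onto them.

Call:
{"op": "arm_command", "data": {
  "rows": [
    {"delta_pos": [0, 0.02, 0.9], "rot": [0, 0, 0], "fingers": 0},
    {"delta_pos": [0, 0, 0.9], "rot": [0, 0, 0], "fingers": 0},
    {"delta_pos": [0, 0, 0.9], "rot": [0, 0, 0], "fingers": 0},
    {"delta_pos": [0, 0, 0.9], "rot": [0, 0, 0], "fingers": 0},
    {"delta_pos": [0, 0, 0.9], "rot": [0, 0, 0], "fingers": 0},
    {"delta_pos": [0, 0, 0.9], "rot": [0, 0, 0], "fingers": 0},
    {"delta_pos": [0, 0, 0.9], "rot": [0, 0, 0], "fingers": 0},
    {"delta_pos": [0, 0, 0.9], "rot": [0, 0, 0], "fingers": 0},
    {"delta_pos": [0, 0, 0.9], "rot": [0, 0, 0], "fingers": 0},
    {"delta_pos": [0, 0, 0.8], "rot": [0, 0, 0], "fingers": 0},
    {"delta_pos": [0, 0, 0.5], "rot": [0, 0, 0], "fingers": 0},
    {"delta_pos": [0, 0, 0.4], "rot": [0, 0, 0], "fingers": 0},
    {"delta_pos": [0, 0, 0], "rot": [0, 0, 0], "fingers": 0},
    {"delta_pos": [0, 0, 0], "rot": [0, 0, 0], "fingers": 0}
  ]
}}

```text
clock: 10.35
tcp_pos: [0.4916, 0.0957, 0.0586]
orientation: [0.0, -0.095, 0.995, 0.0]
wrist_force: [-0.4, 0.2, -0.1]
finger_gap: 0.0853
```

```bash
python3 -c "
from h import *
from workcell import env
st(env)
p,d=env.read_camera('side');q,d=env.read_camera('wrist');cv2.imwrite('pics/side5.png',np.hstack([cv2.resize(p[150:300,220:400],(480,400)),cv2.resize(q,(320,400))]))"
```

```text
t 10.35 tcp world [0.4916 0.0957 0.0586] scanner [-0.0013  0.0004  0.0586] F [-0.4  0.2 -0.1] gap 0.08530278761884312 
tool axes in scanner [[-1.0, 0.0, 0.0], [0.0, 1.0, 0.0], [-0.0, 0.0, -1.0]] q [ 0.03  0.3  -0.43  0.85  0.   -0.16]
```

View pics/side5.png

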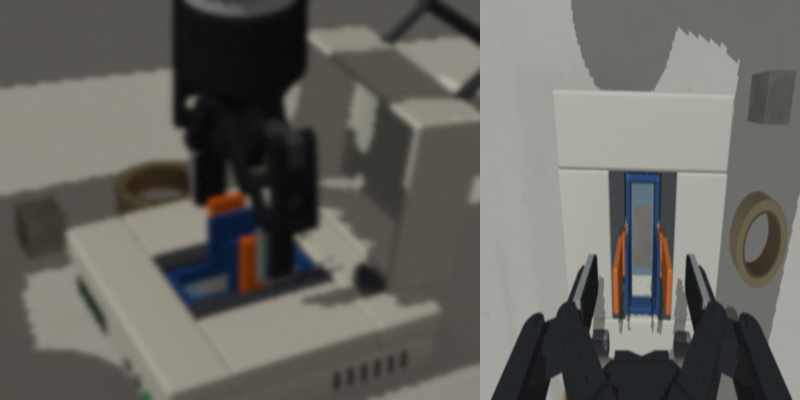

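The pads straddle the catches with the tips just above the deck: right catch at (248,265) and right finger at (283,245) in the side half, symmetric in the wrist half. I'll pinch.

Call:
{"op": "arm_command", "data": {
  "rows": [
    {"delta_pos": [0, 0, 0], "rot": [0, 0, 0], "fingers": 0.3},
    {"delta_pos": [0, 0, 0], "rot": [0, 0, 0], "fingers": 0.6},
    {"delta_pos": [0, 0, 0], "rot": [0, 0, 0], "fingers": 1},
    {"delta_pos": [0, 0, 0], "rot": [0, 0, 0], "fingers": 1},
    {"delta_pos": [0, 0, 0], "rot": [0, 0, 0], "fingers": 1},
    {"delta_pos": [0, 0, 0], "rot": [0, 0, 0], "fingers": 1},
    {"delta_pos": [0, 0, 0], "rot": [0, 0, 0], "fingers": 1},
    {"delta_pos": [0, 0, 0], "rot": [0, 0, 0], "fingers": 1},
    {"delta_pos": [0, 0, 0], "rot": [0, 0, 0], "fingers": 1},
    {"delta_pos": [0, 0, 0], "rot": [0, 0, 0], "fingers": 1}
  ],
  "squeeze": 30
}}

```text
clock: 11.45
tcp_pos: [0.4918, 0.0957, 0.0595]
orientation: [0.001, -0.095, 0.995, 0.0]
wrist_force: [-1.9, -0.1, 8.3]
finger_gap: 0.0389
```

```bash
python3 -c "
from h import *
from workcell import env
st(env)
p,d=env.read_camera('side');q,d=env.read_camera('wrist');cv2.imwrite('pics/side6.png',np.hstack([cv2.resize(p[150:300,220:400],(480,400)),cv2.resize(q,(320,400))]))"
```

```text
t 11.45 tcp world [0.4918 0.0957 0.0595] scanner [-0.0011  0.0004  0.0595] F [-1.9 -0.1  8.3] gap 0.03887028012747197 
tool axes in scanner [[-1.0, 0.0, 0.002], [0.0, 1.0, -0.0], [-0.002, -0.0, -1.0]] q [ 0.03  0.29 -0.43  0.85  0.   -0.16]
```

View pics/side6.png

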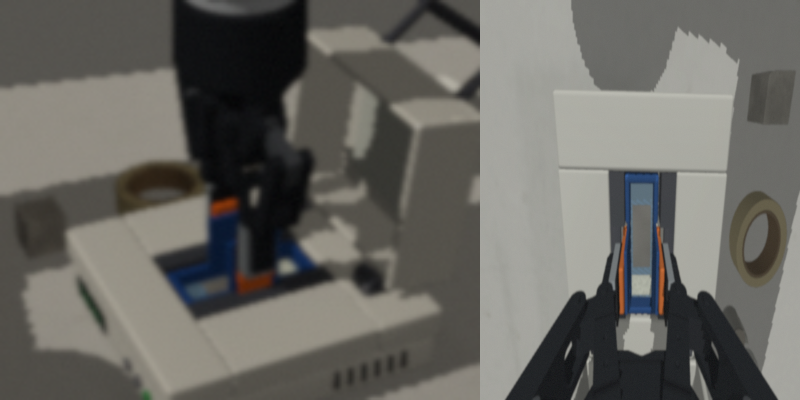

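The pads are on both catches (orange flush behind the pads, gap 39 mm). I'll lift slowly first.

Call:
{"op": "arm_command", "data": {
  "rows": [
    {"delta_pos": [0, 0, -0.1], "rot": [0, 0, 0], "fingers": 1},
    {"delta_pos": [0, 0, -0.15], "rot": [0, 0, 0], "fingers": 1},
    {"delta_pos": [0, 0, -0.2], "rot": [0, 0, 0], "fingers": 1},
    {"delta_pos": [0, 0, -0.2], "rot": [0, 0, 0], "fingers": 1},
    {"delta_pos": [0, 0, -0.2], "rot": [0, 0, 0], "fingers": 1},
    {"delta_pos": [0, 0, -0.15], "rot": [0, 0, 0], "fingers": 1},
    {"delta_pos": [0, 0, 0], "rot": [0, 0, 0], "fingers": 1},
    {"delta_pos": [0, 0, 0], "rot": [0, 0, 0], "fingers": 1}
  ]
}}

```text
clock: 12.35
tcp_pos: [0.4913, 0.0956, 0.0783]
orientation: [0.0, -0.095, 0.995, 0.0]
wrist_force: [-0.1, 0.8, -0.6]
finger_gap: 0.0388
```

```bash
python3 -c "
from h import *
from workcell import env
st(env)
p,d=env.read_camera('side');cv2.imwrite('pics/side7.png',cv2.resize(p[150:300,220:400],(600,500)))"
```

```text
t 12.35 tcp world [0.4913 0.0956 0.0783] scanner [-0.0017  0.0005  0.0783] F [-0.1  0.8 -0.6] gap 0.03877178709865571 
tool axes in scanner [[-1.0, 0.0, 0.0], [0.0, 1.0, 0.0], [-0.0, 0.0, -1.0]] q [ 0.03  0.27 -0.4   0.89  0.   -0.16]
```

View pics/side7.png

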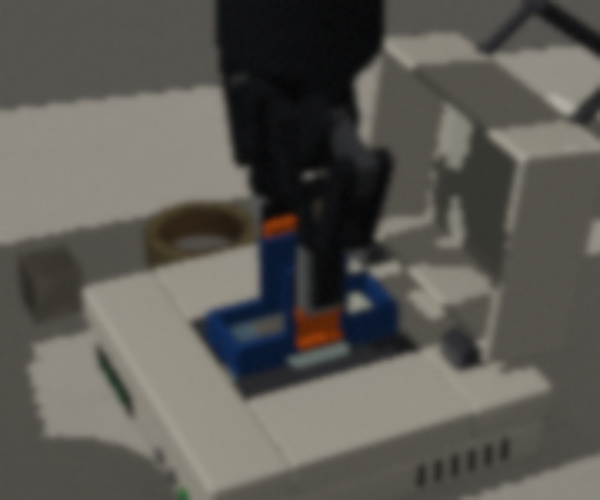

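The cassette (rim at about (300,340)) has come up with the gripper and is level. I'll raise it another 80 mm.

Call:
{"op": "arm_command", "data": {
  "rows": [
    {"delta_pos": [0, 0, -0.2], "rot": [0, 0, 0], "fingers": 1},
    {"delta_pos": [0, 0, -0.4], "rot": [0, 0, 0], "fingers": 1},
    {"delta_pos": [0, 0, -0.4], "rot": [0, 0, 0], "fingers": 1},
    {"delta_pos": [0, 0, -0.4], "rot": [0, 0, 0], "fingers": 1},
    {"delta_pos": [0, 0, -0.4], "rot": [0, 0, 0], "fingers": 1},
    {"delta_pos": [0, 0, -0.4], "rot": [0, 0, 0], "fingers": 1},
    {"delta_pos": [0, 0, -0.4], "rot": [0, 0, 0], "fingers": 1},
    {"delta_pos": [0, 0, -0.4], "rot": [0, 0, 0], "fingers": 1},
    {"delta_pos": [0, 0, -0.4], "rot": [0, 0, 0], "fingers": 1},
    {"delta_pos": [0, 0, -0.3], "rot": [0, 0, 0], "fingers": 1},
    {"delta_pos": [0, 0, -0.2], "rot": [0, 0, 0], "fingers": 1},
    {"delta_pos": [0, 0, -0.1], "rot": [0, 0, 0], "fingers": 1},
    {"delta_pos": [0, 0, 0], "rot": [0, 0, 0], "fingers": 1},
    {"delta_pos": [0, 0, 0], "rot": [0, 0, 0], "fingers": 1},
    {"delta_pos": [0, 0, 0], "rot": [0, 0, 0], "fingers": 1},
    {"delta_pos": [0, 0, 0], "rot": [0, 0, 0], "fingers": 1}
  ]
}}

```text
clock: 14.0
tcp_pos: [0.4911, 0.0956, 0.158]
orientation: [-0.0, -0.095, 0.995, 0.0]
wrist_force: [0.2, 0.2, -0.7]
finger_gap: 0.0392
```

Run:
```python
from h import *
from workcell import env
st(env)
ims=[]
for n in("side","top"):
    c=env.get_calibration(n);p,d=env.read_camera(n);f=f"pics/{n}8";np.savez(f+".npz",p=p,d=d,**c);ims.append(p)
    _,X,ok=cloud(f+".npz");s=(X-O)@S.T
    hsv=cv2.cvtColor(p,cv2.COLOR_BGR2HSV)
    m=(cv2.inRange(hsv,(105,120,40),(125,255,255))>0)&ok&(abs(s[...,0])<.08)&(abs(s[...,1])<.06)
    if m.sum()>20: print(n,"blue",m.sum(),np.percentile(s[m],[2,50,98],axis=0).round(4).tolist())
    h=ok&(abs(s[...,1])<.06)&(s[...,0]>.07)&(s[...,0]<.13)&(s[...,2]>.155)&(s[...,2]<.178)
    print(n,"hood top-face slope",np.polyfit(s[h][:,0],s[h][:,2],1))
# beside-objects: pixel differences against the first top picture
p0=np.load("pics/top0.npz")['p'];r=(slice(175,290),slice(240,295));print("obj diff px",(np.abs(p0[r].astype(int)-ims[1][r]).max(2)>40).sum())
cv2.imwrite('pics/side8.png',np.hstack([cv2.resize(ims[0][100:300,220:400],(450,500)),cv2.resize(ims[1][150:300,230:420],(350,500))]))
```

```text
t 14.0 tcp world [0.4911 0.0956 0.158 ] scanner [-0.0019  0.0005  0.158 ] F [ 0.2  0.2 -0.7] gap 0.03922751339624415 
tool axes in scanner [[-1.0, 0.0, -0.001], [0.0, 1.0, 0.0], [0.001, 0.0, -1.0]] q [ 0.03  0.21 -0.28  1.09  0.   -0.16]
side blue 787 [[-0.0435, -0.02, 0.1308], [-0.0143, -0.0105, 0.1433], [0.0405, 0.0145, 0.1773]]
side hood top-face slope [-0.05966592  0.17017462]
top hood top-face slope [-0.07842192  0.17257535]
obj diff px 415
```

View pics/side8.png

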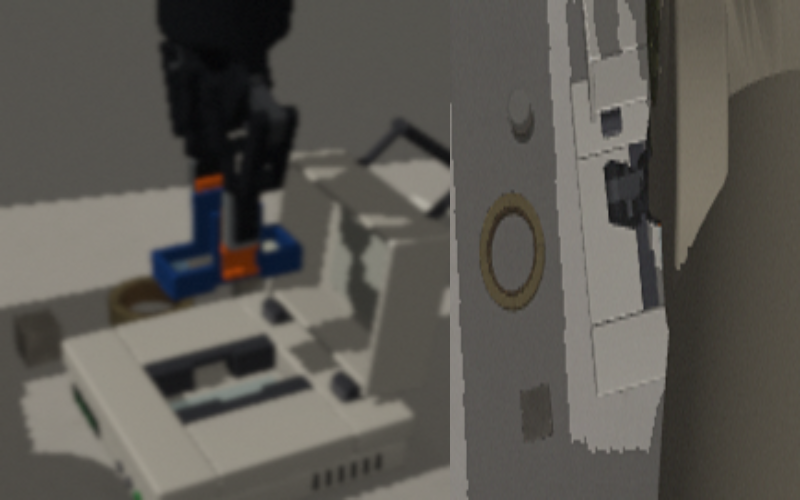

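The cassette hangs level at (225,260), clear of the empty bay, with its underside about 0.128 m above the bench. The hood is up, and the tape, vial and cube look unmoved.

```bash
python3 -c "
from h import *
from workcell import env
print(env.hand_in());st(env)"
```

```text
the job is handed in; nothing more can be done
None
the job is handed in; nothing more can be done
```

The cassette is out of the scanner and I handed the job in at 14.0 s. It is held level by its two pinched catches, about 10 cm above where it sat. Hand-in gives no verdict.

I pushed the hood up along its arc with the closed fingers against the bar handle. Then I pinched both catches with 30 N and lifted straight up.

**Last checks before hand-in:**
- **Cassette height and level:** the underside is about 0.128 m above the bench, where 0.10 m is needed. The tool is within about 0.001 rad of vertical, and the cassette looks level in the side view.
- **Hood:** it stands at about 1.63–1.65 rad from the slope of its top face, and the bar position gave 1.67 earlier.
- **Grip:** the finger gap held steady at 39 mm through the lift. That is 3 mm less than the stated 42 mm pinched width. I could not read how far each catch is in, but the cassette unlatched and came up freely.
- **Weight:** the wrist force showed about 0.7 N where 1.2 N was expected. I put that down to sensor noise.
- **Tape roll, vial and cube:** they look untouched in the last picture. The pixel comparison with the first picture did show 415 changed pixels there. I took these to be the arm's changed shadow and did not measure the positions again.

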